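Set the hob's heat knob to level 4

TASK

A saucepan stands on the portable hob, whose heat is too low. Turn the large heat knob (the one with the upright bar grip) clockwise, click by click, until it rests on level 4, which is the fourth mark clockwise from the round off dot, and let go. Leave the small round timer knob and the saucepan as they are.

Things in the scene. Friction and masses are not known exactly. Their poses are not given: they have to be found in the camera images.
- heat_grip (a point): On the axis of the large heat knob, 32 mm above the hob's white top (top is at z = 60 mm). Fixed to the hob, does not turn: x to the hob's back, y to its left, z up. The knob is the left one at the front of the low white hob (320 x 290 mm): round skirt 64 mm across, 8 mm thick; on it an upright bar 58 long, 14 wide, ending 8 mm above this point. Grip the bar across its width from above.
- heat_knob (a joint): Heat knob, rad: 0 = off, grows clockwise seen from above. It clicks to rest every 25 deg (0.436): level n at n x 0.436, level 4 at 1.745, last 9. A click takes 0.06 N m; let go between, it springs to the nearer. Starts on 1, 2 or 3. The white-lined half of the bar is the pointer: at off it points to the dot, 112.5 deg anticlockwise of the hob's x axis; at level 4, 12.5 deg anticlockwise of it.
- timer_knob (a joint): Small timer knob, rad: starts at 0, grows clockwise. Plain round black knob, 34 mm across and 18 mm high, on the same front strip, 145 mm to the right of the heat knob. It turns easily; leave it alone.
- saucepan_center (a point): Centre, half-way up, of the open steel saucepan standing loose on the hob's black plate behind the knobs: 156 mm across the rim, 75 mm high, its rim 138 mm above the worktop. Leave it where it is.

How it is judged:
By the outcome, as a careful person would: the job done as asked, in the order asked, and still so for the second after the job is handed in, with the robot touching nothing.
It also fails if it takes over 40 s, if anything falls off the work surface, if the arm or the gripper's body presses on something with over 40 N, if the wrist force passes 120 N, or if a joint passes its speed limit or range.

ROBOT

A 6-joint arm with a two-finger parallel gripper is mounted at the origin on a cart in front of the work surface, level with it; the furniture and walls round the work are solid. World frame = base frame: x ahead of the robot, y to its left, z up, the work surface at z = 0. Lengths are in m, angles in degrees, forces in N, time in s.
With the tool pointing down it reaches from about 0.35 to 0.925 m from the base axis. Payload 6.4 kg.
Tool frame: the origin (TCP) lies at the very end of the fingers, on their centre line; the grasp point (between the pads) lies 19 mm behind it; z points along the fingers, y is the line along which they close (so a half turn about z gives the same grasp; the last joint's range is limited). The gripper opens to 94 mm and grips with 3 to 60 N. Pads are 16 mm wide; open, the fingers measure 119 mm over their backs; the gripper's body (75 mm by 177 mm) begins 78 mm behind the grasp point.
Start: joints at [67.088, 14.043, 89.255, -0, 76.702, -9.975], TCP at [0.146, 0.634, 0.181] pointing down, gripper open.
Joint ranges: [-179.41, 179.41], [-58.25, 129.5], [7.25, 145.43], [-54.29, 234.29], [11.92, 165.04], [-157.13, 157.13]. Speed limits (degrees/s): [147.25, 147.25, 180, 180, 180, 180].

INTERFACE

Orientations are given as a 3x3 rotation matrix whose columns are the frame's x, y, z axes.
In Python, from bench import * gives the robot as it stands. The module is installed in compiled form; this text tells all that it offers.
- The arm moves only by the tool carry_out, never from a script. Its argument "increments" is a list of rows, each a list of 3 entries, a list of its own where there are three numbers: the gripper's target within -1 to 1 (fully open at 1, half-way at 0, shut at -1), then the shift along the tool's x, y, z scaled (see below), then the turn about the tool's z scaled (see below). A call has 1 to 10 rows; each row shifts and turns the commanded pose from where the row before left it, along the tool's axes as they then stand; what a row does not reach is not made up. The controller multiplies each number of a shift by 0.15 m and each number of a turn by 6 degrees. A row lasts 1/10 s, in which the tool goes at most 50 mm and 8.59 degrees, less where a joint would pass 70% of its speed; a pose out of reach is approached as far as the arm can. A call with a number of a shift or a turn outside -1 to 1 is refused whole. A call with a gripper value outside its range is refused whole. The fingers move at their own pace and stop on an object; the grip force is fixed at half the most. Time passes only in rows, so rows that do not move let the fingers close. It gives the time, the measured TCP pose, the force, the opening and the grip force at its end, in the units of the state.
- sense(): the state, without advancing time (a new reading comes with each control period).
- get_image(name): name is "scene" or "side" or "wrist"; returns the picture (420x560x3 uint8, blue, green, red); there is no depth.
- camera_params(name): a dict with "vertical_fov" (degrees; the focal length in pixels is half the picture's height over the tangent of half this angle, whatever the lens; pixels are square), "cx", "cy" (the principal point, pixels), "k1" (the pictures are not rectified: a ray, as slopes to the right and down, at radius r is drawn at 1 + k1 r^2 times it, then the intrinsics apply), "R" (3x3) and "t" (3): a world point X has camera coordinates R X + t. Camera axes: x right, y down, z forward; pixel columns grow to the right and rows downward; lengths in m; the calibration is good to about 2 mm. A picture is of the moment at which its call begins: read the wrist's pose just before it. camera_params takes no time and is no camera call; for the wrist camera it gives the pose at the moment of the call.
- job_done(): hands the job in; it is judged then, once.
The state is a dict: "clock": time; "q": joint angles; "dq": joint speeds; "joint_efforts": joint torques, N m; "eef_pos": TCP position; "orientation": TCP orientation; "force": force on the tool from outside, world axes, zero at the start; "moment": the same for the moment, N m; "finger_gap": finger opening in m; "grasp_force": force on a finger pad.
Only numpy, scipy, OpenCV 4.12 (cv2) and the standard library are available. Lean on these libraries where they do the work, as an engineer would, in place of code of your own. Each camera call takes 0.05 s, during which the arm holds its last target. There are 200 camera calls.

## Working session

There is one attempt and no reset: what is moved stays moved. The work goes in short steps, Python scripts to look and compute and a tool call to move; the robot and the scene stay as the last step left them, time stands still between calls to the robot, and variables do not carry over. Pictures are saved under pics/ and viewed, at most 10 in all, crops included, and the job is handed in when it is done.

Besides the shell and the picture viewer there is one more tool, called after ">>>" as name([rows], argument=value, ...), one row to a line, values as JSON. carry_out: Moves the arm, as the interface text tells. Shifts and turns lie within -1 to 1; 1 stands for 0.15 m of shift or 6 degrees of turn. Its arguments: {"type":"object","properties":{"increments":{"type":"array","items":{"type":"array"}}},"required":["increments"]}

```bash
mkdir -p pics; python3 - <<'E'
from bench import *
import cv2
s=sense();print(s['eef_pos'],s['orientation'],s['finger_gap'],s['clock'])
for n in("scene","side","wrist"):
    p=camera_params(n);print(n,{k:(v.round(4).tolist() if hasattr(v,'round') and hasattr(v,'tolist') else v) for k,v in p.items()})
    cv2.imwrite(f"pics/{n}0.png",get_image(n))
E
```

```text
[0.14525832 0.63289813 0.1803396 ] [[-9.74610819e-01  2.23904433e-01 -7.46165293e-04]
 [ 2.23905427e-01  9.74609295e-01 -1.75549785e-03]
 [ 3.34155881e-04 -1.87799765e-03 -9.99998181e-01]] 0.0942483698710452 0.0
scene {'vertical_fov': 50.65271282521333, 'cx': 275.37647168293165, 'cy': 213.53582315999384, 'k1': -0.023928712125755914, 'R': [[-0.578, -0.816, 0.007], [-0.5704, 0.3979, -0.7186], [0.5836, -0.4193, -0.6954]], 't': [0.2624, 0.4382, 0.5704]}
side {'vertical_fov': 47.05962900006013, 'cx': 277.63865404139085, 'cy': 216.62503280417374, 'k1': 0.05101739902767805, 'R': [[0.972, -0.2349, 0.0032], [-0.1038, -0.4413, -0.8913], [0.2107, 0.8661, -0.4534]], 't': [-0.5745, 0.1369, 0.8559]}
wrist {'vertical_fov': 71.70684458448329, 'cx': 281.36639466645454, 'cy': 207.45890282205207, 'k1': -0.05730493636361827, 'R': [[0.2235, 0.9747, -0.0018], [0.944, -0.216, 0.2495], [0.2428, -0.0574, -0.9684]], 't': [-0.6492, -0.0268, 0.3903]}
```

View pics/scene0.png

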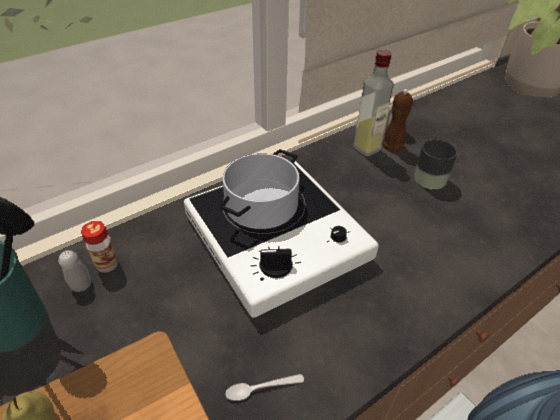

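View pics/side0.png

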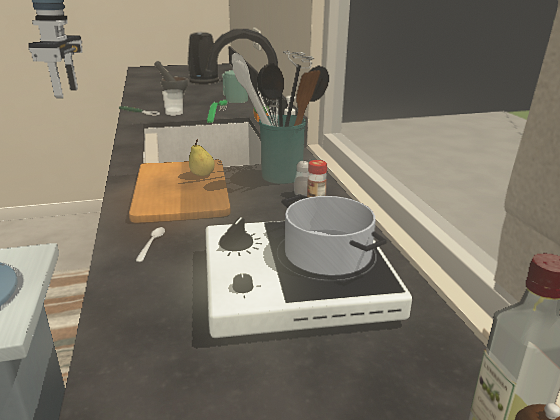

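View pics/wrist0.png

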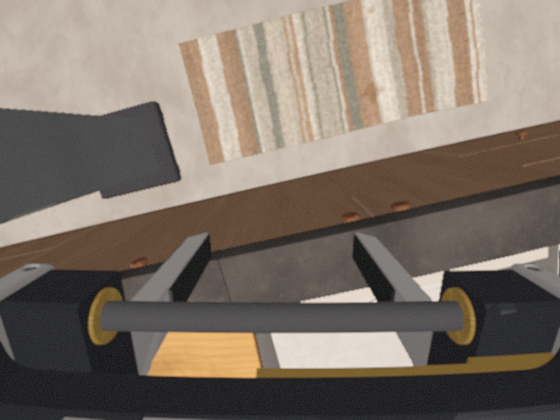

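The scene view shows the heat knob at about (276,262) and the timer at (339,234). In the side view they are at (237,238) and (243,284). The hob's front edge is toward the robot. Next I'll zoom in on the knob.

```bash
cat > h.py <<'E'
from bench import *
import numpy as np, cv2
def cam(n):
    p=camera_params(n);f=210/np.tan(np.radians(p['vertical_fov']/2));return p,f
def onplane(n,uv,z):
    p,f=cam(n);R=np.array(p['R']);t=np.array(p['t']);K=np.array([[f,0,p['cx']],[0,f,p['cy']],[0,0,1]])
    d=cv2.undistortPoints(np.array([[uv]],float),K,np.array([p['k1'],0,0,0.]),None,None).ravel()
    # exact inverse of r->r(1+k1 r^2) 
    C=-R.T@t;v=R.T@np.array([d[0],d[1],1]);return C+v*(z-C[2])/v[2]
def proj(n,X):
    p,f=cam(n);c=np.array(p['R'])@np.array(X)+np.array(p['t']);s=c[:2]/c[2];s=s*(1+p['k1']*s@s);return s*f+[p['cx'],p['cy']]
E
python3 - <<'E'
from h import *
for n,P in(("scene",[(276,266),(339,237),(253,297),(376,241)]),("side",[(237,243),(242,288)])):
    for uv in P: print(n,uv,onplane(n,uv,.062).round(4))
a=cv2.imread('pics/scene0.png')[215:305,225:365];b=cv2.imread('pics/side0.png')[205:305,200:300]
cv2.imwrite('pics/c.png',np.vstack([cv2.resize(a,(466,300),interpolation=3),cv2.resize(b,(300,300),interpolation=3)[:, :] if 0 else cv2.copyMakeBorder(cv2.resize(b,(300,300),interpolation=3),0,0,0,166,0)]))
cv2.imwrite('pics/c2.png',cv2.resize(a,(784,504),interpolation=2))
E
```

```text
scene (276, 266) [ 0.4964 -0.0309  0.062 ]
scene (339, 237) [ 0.4848 -0.1767  0.062 ]
scene (253, 297) [0.4626 0.0427 0.062 ]
scene (376, 241) [ 0.4345 -0.2297  0.062 ]
side (237, 243) [ 0.5026 -0.0441  0.062 ]
side (242, 288) [ 0.4873 -0.187   0.062 ]
```

View pics/c.png

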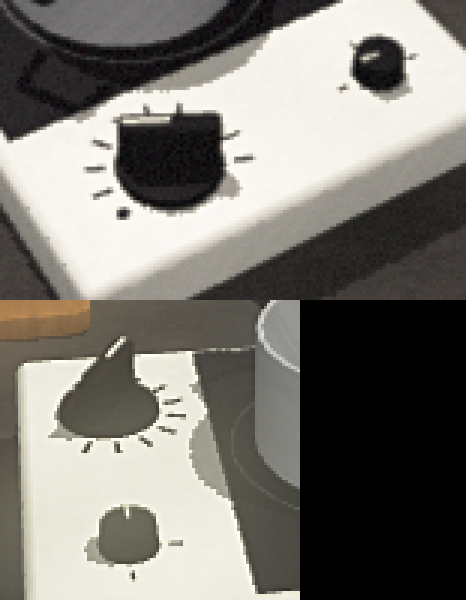

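```bash
python3 - <<'E'
from h import *
for n,a,b in(("scene",(260.4,251.5),(291.7,250.8)),("side",(236,224),(243.3,217.7))):
    A=onplane(n,a,.1);B=onplane(n,b,.1);d=A-B;print(n,A.round(3),B.round(3),np.degrees(np.arctan2(d[1],d[0])),np.linalg.norm(d))
s=sense();p=camera_params("wrist");C=-np.array(p['R']).T@p['t'];R=np.array(s['orientation'])
print("cam in tool",R.T@(C-s['eef_pos']),"axis in tool",R.T@np.array(p['R']).T[:,2])
for g in([.49,-.04,.25],[.3,.2,.25],[.4,0,.25]): print((R.T@(np.array(g)-s['eef_pos'])/.15).round(3))
E
```

```text
scene [ 0.515 -0.009  0.1  ] [ 0.484 -0.057  0.1  ] 56.73301783554746 0.056915476521401505
side [ 0.503 -0.041  0.1  ] [ 0.52  -0.019  0.1  ] -128.39610423821165 0.027924139543730762
cam in tool [ 7.15863009e-02  8.28784373e-05 -2.03023797e-01] axis in tool [-2.49709136e-01 -1.29885319e-07  9.68320891e-01]
[-3.244 -3.859 -0.458]
[-1.651 -2.584 -0.459]
[-2.599 -3.734 -0.458]
```

The two views agree on these values:
- **Knob centre:** about (0.50, -0.037).
- **Hob yaw:** about -5°.
- **Pointer:** about 56° in the world frame, so the knob is on level 2. The measured bar length of 57 mm matches the given 58.

Raise, then hover over the knob.

>>> carry_out([
  [1, [0, 0, -0.23], 0],
  [1, [0, 0, -0.23], 0],
  [1, [-0.18, -0.21, 0], 0],
  [1, [-0.18, -0.21, 0], 0],
  [1, [-0.18, -0.21, 0], 0],
  [1, [-0.18, -0.21, 0], 0],
  [1, [-0.18, -0.21, 0], 0],
  [1, [-0.18, -0.21, 0], 0],
  [1, [-0.18, -0.21, 0], 0],
  [1, [-0.18, -0.21, 0], 0],
])

```text
clock: 1.15
eef_pos: [0.2999, 0.338, 0.2502]
orientation: [[-0.975, 0.223, -0.0], [0.223, 0.975, -0.0], [-0.0, -0.0, -1.0]]
force: [-0.0, -0.2, 0.0]
finger_gap: 0.0939
grasp_force: 0.0
```

>>> carry_out([
  [1, [-0.18, -0.21, 0], 0],
  [1, [-0.18, -0.21, 0], 0],
  [1, [-0.18, -0.21, 0], 0],
  [1, [-0.18, -0.21, 0], 0],
  [1, [-0.18, -0.21, 0], 0],
  [1, [-0.18, -0.21, 0], 0],
  [1, [-0.18, -0.21, 0], 0],
  [1, [-0.18, -0.21, 0], 0],
  [1, [-0.18, -0.21, 0], 0],
  [1, [-0.18, -0.21, 0], 0],
])

```text
clock: 2.15
eef_pos: [0.4926, -0.0296, 0.2503]
orientation: [[-0.975, 0.224, -0.0], [0.224, 0.975, 0.0], [0.0, 0.0, -1.0]]
force: [0.7, -0.2, -0.2]
finger_gap: 0.0941
grasp_force: 0.0
```

>>> carry_out([
  [0.3, [0, 0, 0], 1],
  [0.3, [0, 0, 0], 1],
  [0.3, [0, 0, 0], 1],
  [0.3, [0, 0, 0], 1],
  [0.3, [0, 0, 0], 1],
  [0.3, [0, 0, 0], 1],
  [0.3, [0, 0, 0], 1],
  [0.3, [0, 0, 0], 1],
  [0.3, [0, 0, 0], 1],
  [0.3, [0, 0, 0], 1],
])

```text
clock: 3.15
eef_pos: [0.492, -0.0278, 0.2502]
orientation: [[-0.289, 0.957, -0.001], [0.957, 0.289, 0.0], [0.0, -0.0, -1.0]]
force: [-0.7, 0.5, -0.5]
finger_gap: 0.0614
grasp_force: 0.0
```

>>> carry_out([
  [0.3, [0, 0, 0], 1],
  [0.3, [0, 0, 0], 1],
  [0.3, [0, 0, 0], 1],
  [0.3, [0, 0, 0], 1],
  [0.3, [0, 0, 0], 1],
  [0.3, [0, 0, 0], 1],
  [0.3, [0, 0, 0], 1],
  [0.3, [0, 0, 0], 1],
  [0.3, [0, 0, 0], 0],
  [0.3, [0, 0, 0], 0],
])

```text
clock: 4.15
eef_pos: [0.4921, -0.0278, 0.2503]
orientation: [[0.512, 0.859, -0.0], [0.859, -0.512, 0.0], [-0.0, -0.0, -1.0]]
force: [-0.0, 1.2, 0.0]
finger_gap: 0.0609
grasp_force: 0.0
```

```bash
python3 - <<'E'
from h import *
s=sense();im=get_image("wrist");cv2.imwrite("pics/w1.png",im)
R=np.array(s['orientation']);print(s['eef_pos'],np.degrees(np.arctan2(R[1,1],R[0,1])),s['q'],s['finger_gap'],s['clock'])
print(proj("wrist",[.5,-.037,.1]))
E
```

```text
[ 0.49208128 -0.02783497  0.25025036] -30.81203053347317 [-1.64436996e+01 -1.06091585e+01  1.07281228e+02 -2.89461078e-04
  8.33531441e+01  1.43683632e+01] 0.06088350127673068 4.15
[290.0505582  195.94558483]
```

View pics/w1.png

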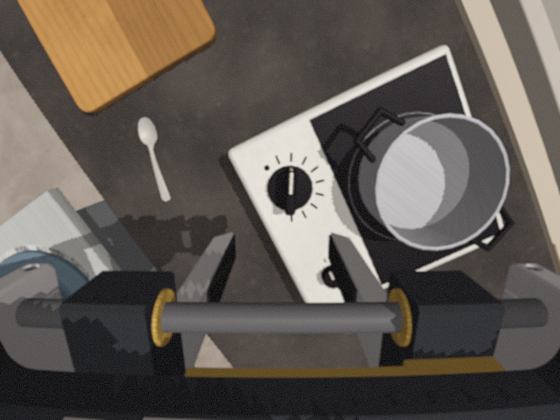

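The wrist view shows the knob at (291,188) and the dot at (267,168). The first mark clockwise is at (278,160) and the second at (291,157). The white pointer aims straight up at the second mark, so the knob is on level 2. I'll refine with a blob measurement.

```bash
python3 - <<'E'
from h import *
im=cv2.imread("pics/w1.png");x0,y0=250,145
c=im[y0:230,x0:340];cv2.imwrite("pics/w1c.png",cv2.resize(c,None,fx=6,fy=6,interpolation=2))
g=cv2.cvtColor(c,6);m=(g<90).astype(np.uint8)
n,l,st,ce=cv2.connectedComponentsWithStats(m)
for s_,q in zip(st[1:],ce[1:]):
    if s_[4]>3: print(s_,(q+[x0,y0]).round(1),onplane("wrist",q+[x0,y0],.06).round(4))
for X in([.5,-.037,.068],):
  for a in range(0,360,45): print(proj("wrist",np.array(X)+[.032*np.cos(np.radians(a)),.032*np.sin(np.radians(a)),0]).round(1)-[x0,y0])
E
```

```text
[ 71   0  19  43 415] [333.1 158.9] [ 0.5721 -0.0308  0.06  ]
[15 21  3  4 10] [266.2 167.5] [0.4888 0.0054 0.06  ]
[  18   21   44   50 1427] [289.1 189.1] [ 0.5004 -0.0361  0.06  ]
[  0  55  16  30 258] [255.  219.2] [ 0.4371 -0.0487  0.06  ]
[60.  33.9]
[45.5 22.9]
[27.2 25.6]
[16.3 40.2]
[19.1 57.7]
[33.5 68.1]
[51.2 65.6]
[62.2 51.6]
```

View pics/w1c.png

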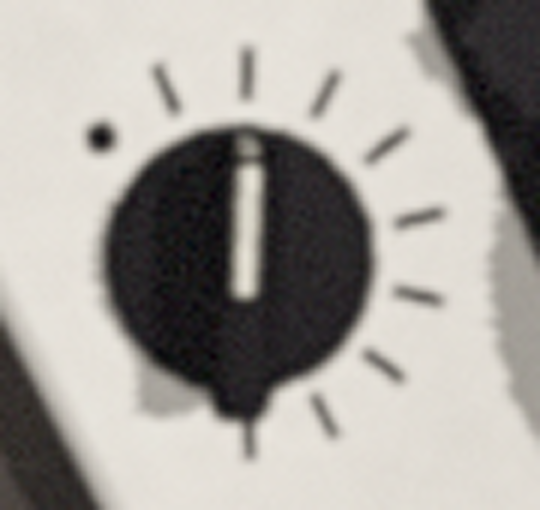

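```bash
python3 - <<'E'
from h import *
from scipy.optimize import least_squares
o=np.array([250,145]);w=lambda p,z:onplane("wrist",(np.array(p)+.0)/6-.4+o,z)[:2]
M={1:(166,90),2:(247.5,73),3:(325,95),4:(388,145),5:(420,217),6:(419,295),7:(384,366),8:(326,416),9:(249,440)}
P=np.array([w(v,.06) for v in M.values()]);k=np.array(list(M))
def r(x):
    a=np.radians(112.5-25*k)+x[3];return (P-np.c_[x[0]+x[2]*np.cos(a),x[1]+x[2]*np.sin(a)]).ravel()
f=least_squares(r,[.5,-.037,.045,-.09]);x=f.x;print(x[:3],"yaw",np.degrees(x[3]),"rms mm",1e3*np.sqrt(np.mean(f.fun**2)))
A,B=w((250,135),.1),w((244,298),.1);d=A-B;print("bar",A,B,np.degrees(np.arctan2(d[1],d[0])),np.linalg.norm(d))
s=sense();R=np.array(s['orientation']);yaw=np.degrees(x[3])
# bar width axis should be y tool
print("turn needed", (-30.812-(62.5+yaw-90))/6)
for a in(0,):
  print("shift",R.T@(np.array([x[0],x[1],.0745])-s['eef_pos'])/.15)
E
```

```text
[ 0.50169221 -0.03506865  0.04232415] yaw -4.780248519852007 rms mm 0.24924223707721202
bar [ 0.5193882  -0.00686943] [ 0.50130881 -0.03529867] 57.545951186368484 0.033691040711980716
turn needed 0.24470808664200128
shift [-0.00847326  0.07956835  1.17208571]
```

The fit is good (rms 0.25 mm): centre (0.5017, -0.0351), yaw -4.8°, and the bar angle agrees with level 2 at 57.7°. Next: align, descend and grip.

>>> carry_out([
  [0.3, [-0.008, 0.08, 0], 0.245],
  [0.3, [0, 0, 0.22], 0],
  [0.3, [0, 0, 0.22], 0],
  [0.3, [0, 0, 0.22], 0],
  [0.3, [0, 0, 0.2], 0],
  [0.3, [0, 0, 0.16], 0],
  [0.3, [0, 0, 0.1], 0],
  [0.3, [0, 0, 0.05], 0],
  [0.3, [0, 0, 0], 0],
])

```text
clock: 5.1
eef_pos: [0.5016, -0.0352, 0.074]
orientation: [[0.536, 0.844, -0.002], [0.844, -0.536, 0.001], [-0.001, -0.002, -1.0]]
force: [0.5, 0.6, -0.8]
finger_gap: 0.061
grasp_force: 0.0
```

>>> carry_out([
  [-1, [0, 0, 0], 0],
  [-1, [0, 0, 0], 0],
  [-1, [0, 0, 0], 0],
  [-1, [0, 0, 0], 0],
  [-1, [0, 0, 0], 0],
  [-1, [0, 0, 0], 0],
  [-1, [0, 0, 0], 0],
  [-1, [0, 0, 0], 0],
])

```text
clock: 5.9
eef_pos: [0.5012, -0.0347, 0.075]
orientation: [[0.536, 0.844, -0.002], [0.844, -0.536, 0.001], [-0.0, -0.002, -1.0]]
force: [-4.2, 2.6, 4.1]
finger_gap: 0.012
grasp_force: 30.0
```

>>> carry_out([
  [-1, [0, 0, 0], 0.7],
  [-1, [0, 0, 0], 0.7],
  [-1, [0, 0, 0], 0.7],
  [-1, [0, 0, 0], 0.7],
  [-1, [0, 0, 0], 0.7],
  [-1, [0, 0, 0], 0.67],
  [-1, [0, 0, 0], 0],
  [-1, [0, 0, 0], 0],
])

```text
clock: 6.7
eef_pos: [0.5014, -0.0347, 0.075]
orientation: [[0.842, 0.54, -0.001], [0.54, -0.842, 0.001], [-0.001, -0.001, -1.0]]
force: [-5.5, 2.9, 5.0]
finger_gap: 0.0116
grasp_force: 30.0
```

```bash
python3 - <<'E'
from h import *
s=sense();print(s['eef_pos'],s['moment'],s['force'],s['finger_gap'],np.degrees(np.arctan2(s['orientation'][1][0],s['orientation'][0][0])))
E
```

```text
[ 0.50137861 -0.03473081  0.07495667] [0.48087253 1.09787554 0.0034059 ] [-5.53526179  2.88087029  4.95406463] 0.011573579495198848 32.67058417222979
```

>>> carry_out([
  [-1, [0, 0, 0], 0.7],
  [-1, [0, 0, 0], 0.7],
  [-1, [0, 0, 0], 0.7],
  [-1, [0, 0, 0], 0.7],
  [-1, [0, 0, 0], 0.7],
  [-1, [0, 0, 0], 0.67],
  [-1, [0, 0, 0], 0],
  [-1, [0, 0, 0], 0],
])

```text
clock: 7.5
eef_pos: [0.5014, -0.0348, 0.0749]
orientation: [[0.991, 0.133, -0.001], [0.133, -0.991, 0.001], [-0.001, -0.001, -1.0]]
force: [-3.6, 2.5, 5.3]
finger_gap: 0.0117
grasp_force: 30.0
```

>>> carry_out([
  [0.3, [0, 0, 0], 0],
  [0.3, [0, 0, 0], 0],
  [0.3, [0, 0, 0], 0],
  [0.3, [0, 0, 0], 0],
  [0.3, [0, 0, 0], 0],
  [0.3, [0, 0, -0.1], 0],
  [0.3, [0, 0, -0.22], 0],
  [0.3, [0, 0, -0.3], 0],
  [0.3, [0, 0, -0.3], 0],
  [0.3, [0, 0, -0.25], 0],
])

```text
clock: 8.5
eef_pos: [0.5023, -0.0353, 0.2532]
orientation: [[0.991, 0.132, 0.002], [0.132, -0.991, -0.001], [0.002, 0.001, -1.0]]
force: [1.3, -0.5, 0.4]
finger_gap: 0.061
grasp_force: 0.0
```

```bash
python3 - <<'E'
from h import *
s=sense();cv2.imwrite("pics/w2.png",get_image("wrist"));print(s['eef_pos'],s['force'],s['finger_gap'],s['clock'])
E
```

```text
[ 0.50231523 -0.0352654   0.2532146 ] [ 1.261159   -0.47262063  0.43314607] 0.06097320359706804 8.5
```

View pics/w2.png

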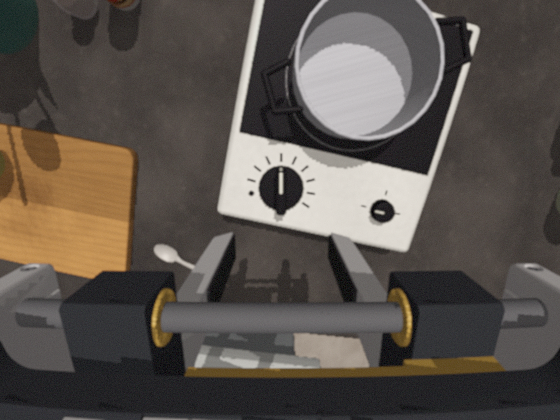

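The dot is at (251,193), followed clockwise by marks at (251,180), (258,167), (268,159) and (281,157). The white pointer at (281,175) aims at the fourth mark. The saucepan and the timer knob were not touched, and the gripper is clear of everything.

```bash
python3 -c "
from bench import *
print(job_done())"
```

```text
the job is handed in; nothing more can be done
None
```

The heat knob went from level 2 to level 4 in two clicks and was released; the last wrist picture showed the pointer on the fourth mark, the timer knob and saucepan were not touched, and the job was handed in at about 8.5 s.

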